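# Load a tin onto the sloping rest of a date coder and slide it home

## Task

Load the shallow oblong tin into the date coder: lay it lengthwise up the narrow sloping rest on the carriage, centred across the rest, and have it flat on the slope with its lower end against the stop before you let go. Then slide the carriage fully home under the hood, gently enough that the tin stays in place. Leave the other tins and the tape dispenser where they are.

Things in the scene. Friction and masses are not known exactly. Their poses are not given: they have to be found in the camera images.
- shallow_tin: The tin to load: gold-coloured oblong tin with rounded corners, 105 (its x) x 60 (its y) x 22 mm high (its z), ring pull on top, lying flat on the table. Origin: centre of its underside. Mass about 130 g. Told from the deep tin by its height. Either end may go up the slope.
- deep_tin: Bystander: same gold oblong outline, 105 x 60 mm, but 42 mm high. Origin: centre of its underside.
- round_tin: Bystander: gold round tin, diameter 68 mm, 45 mm high. Origin: centre of its underside.
- tape_dispenser: Bystander: white desk tape dispenser, 75 (x) x 160 (y) mm, 104 mm high with its roll. Origin: centre of its underside.
- coder: Date coder, fixed: aluminium bed 130 (x) x 410 mm (y from -165 to 245), side rails 32 mm high, white hood on four posts over its +y end. Origin: on the table under the middle of the rest when the carriage is fully out; z up, +y the way the carriage slides in, x away from the robot. Hood: y 111 to 243, x -100 to 100, 200 mm high; opening faces -y, 164 wide, 150 high; clear side windows.
- carriage (a joint): Position of the sliding carriage, in m: 0 fully out, 0.17 fully home under the hood. It moves along the coder's +y, stays where it is left and needs about 3 N. Its dark plate (top 30 mm above the table) carries the rest and the tab.
- rest (a point): Narrow sloping rest on the carriage: strip 105 mm long (x, down the slope, away from the robot), 40 wide (y, horizontal, = coder y), 8 thick, 30 deg from level, facing away from the robot. Origin: centre of its upper face, 75 mm above the table; z: face normal. A stop across its lower end (inner side x = 52.5 mm) stands 10 mm above the face. A tin well laid has its origin here.
- tab_top (a point): Top centre of the carriage's upright steel tab, 88 mm above the table; the tab is 40 mm wide (coder x), 14 mm thick (coder y) and stands 58 mm above the carriage plate, 140 mm from the middle of the rest on the side away from the hood. Pinch or push it to slide the carriage.

How it is judged:
By the outcome, as a careful person would: the job done as asked, in the order asked, and still so for the second after the job is handed in, with the robot touching nothing.
It also fails if it takes over 59 s, if anything falls off the work surface, if the arm or the gripper's body presses on something with over 40 N, if the wrist force passes 120 N, or if a joint passes its speed limit or range.

## Robot

A 6-joint arm with a two-finger parallel gripper is mounted at the origin on the work surface. World frame = base frame: x ahead of the robot, y to its left, z up, the work surface at z = 0. Lengths are in m, angles in degrees, forces in N, time in s.
With the tool pointing down it reaches from about 0.25 to 0.725 m from the base axis. Payload 9.7 kg.
Tool frame: the origin (TCP) lies on the centre line of the jaws, within the pads' length; the fingertips stand 14 mm ahead of it and the grasp point (between the pads) lies 5 mm behind it; z points along the fingers, y is the line along which they close (so a half turn about z gives the same grasp; the last joint's range is limited). The gripper opens to 85 mm and grips with 20 to 120 N. Pads are 22 mm wide; open, the fingers measure 114 mm over their backs; the gripper's body (76 mm by 85 mm) begins 54 mm behind the grasp point. The pads swing forward as they close: fully open they stand 13 mm farther back than shut.
Start: joints at [-74.427, 4.979, 10.078, 95.1, 0, 90], TCP at [0.148, -0.53, 0.245] pointing down, gripper open.
Joint ranges: [-179.16, 179.16], [-48.56, 103.87], [-65.8, 70.77], [-126.05, 130.52], [-82.76, 87.17], [-180, 180]. Speed limits (degrees/s): [127.2, 127.2, 147.25, 180, 180, 180].

## Interface

Orientations are given as [roll, pitch, yaw] about the fixed x, y, z axes, in that order (R = Rz(yaw) Ry(pitch) Rx(roll)).
In Python, from workcell import bot, camera, get_calibration, ticket gives the robot as it stands. The module is installed in compiled form; this text tells all that it offers.
- The arm moves only by the tool send_rows, never from a script. Its arguments are lists of equal length, an entry for each row: "linear": the shift along the tool's x, y, z in m, a list of three; "twist": the turn, a rotation vector about the tool's x, y, z in units of 10 degrees (1.0 is 10 degrees), a list of three; "gripper": the opening in per cent of the stroke, from 0 (shut) to 100 (fully open). In form: {"linear": [[x, y, z], ...], "twist": [[wx, wy, wz], ...], "gripper": [gripper, ...]}. A call has 1 to 8 rows; each row shifts and turns the commanded pose from where the row before left it, along the tool's axes as they then stand; what a row does not reach is not made up. A row lasts 1/8 s, in which the tool goes at most 62.5 mm and 10.7 degrees, less where a joint would pass 70% of its speed; a pose out of reach is approached as far as the arm can. A call with a gripper value outside its range is refused whole. The fingers move at their own pace and stop on an object; "grip_force" is the grip in N (left out, the last holds). Time passes only in rows, so rows that do not move let the fingers close. It gives the time, the measured TCP pose, the force, the opening and the grip force at its end, in the units of the state.
- bot.get_obs(): the state, without advancing time (a new reading comes with each control period).
- camera(name): name is "scene" or "top" or "wrist"; returns the picture (400x640x3 uint8, red, green, blue); there is no depth.
- get_calibration(name): a dict with "fx", "fy", "cx", "cy" (pixels), "origin" and "orientation" of the camera in the world; the wrist camera has in their place "hand_eye" (4x4, takes a point from camera to tool coordinates, whose origin is the TCP and whose axes are the flange's). Camera axes: x right, y down, z forward; pixel columns grow to the right and rows downward; lengths in m; the calibration is good to about 2 mm. The wrist camera is an equidistant fisheye: a pixel r from the principal point sees the ray r / f radians off the axis. A picture is of the moment at which its call begins: read the wrist's pose just before it. get_calibration takes no time and is no camera call.
- ticket.job_done(): hands the job in; it is judged then, once.
The state is a dict: "time": time; "q": joint angles; "qd": joint speeds; "joint_efforts": joint torques, N m; "ee_pos": TCP position; "tcp_rot": TCP orientation; "wrist_force": force on the tool from outside, world axes, zero at the start; "torque": the same for the moment, N m; "opening": finger opening in m; "grasp_force": force on a finger pad.
Only numpy, scipy, OpenCV 4.12 (cv2) and the standard library are available. Lean on these libraries where they do the work, as an engineer would, in place of code of your own. Each camera call takes 0.05 s, during which the arm holds its last target. There are 200 camera calls.

## Working session

There is one attempt and no reset: what is moved stays moved. The work goes in short steps, Python scripts to look and compute and a tool call to move; the robot and the scene stay as the last step left them, time stands still between calls to the robot, and variables do not carry over. Pictures are saved under pics/ and viewed, at most 11 in all, crops included, and the job is handed in when it is done.

Besides the shell and the picture viewer there is one more tool, called after ">>>" as a command line: name --argument value ..., lists and objects as JSON in quotes. send_rows: Moves the arm, as the interface text tells. Its arguments: {"type":"object","properties":{"linear":{"type":"array"},"twist":{"type":"array"},"gripper":{"type":"array"},"grip_force":{"type":"number"}},"required":["linear","twist","gripper"]}

```bash
mkdir -p pics
python3 - <<'E'
from workcell import bot,camera,get_calibration
import cv2
for n in("scene","top"):
    cv2.imwrite(f"pics/{n}0.png",camera(n)[:,:,::-1]); print(n,get_calibration(n))
print(get_calibration("wrist")); print(bot.get_obs())
E
```

```text
scene {'fx': 468.2213154021592, 'fy': 468.2213154021592, 'cx': 313.83427625847276, 'cy': 199.1256825389257, 'origin': array([ 1.34343555, -0.51136115,  0.78975456]), 'orientation': array([-130.39584699,    0.21978866,   61.34918532])}
top {'fx': 513.7878246021123, 'fy': 513.7878246021123, 'cx': 315.44038876155565, 'cy': 203.06750609221538, 'origin': array([ 0.47214663, -0.1086947 ,  1.04201523]), 'orientation': array([-169.53686382,   -1.07226854,  -91.41550744])}
{'fx': 309.70691628693146, 'fy': 309.70691628693146, 'cx': 319.42139612412416, 'cy': 196.52833077800042, 'hand_eye': array([[ 1.25319240e-04, -9.46605452e-01, -3.22394326e-01,
         8.38537807e-02],
       [ 9.99999986e-01,  8.18692578e-05,  1.48331868e-04,
         5.21101386e-04],
       [-1.14017570e-04, -3.22394340e-01,  9.46605449e-01,
        -1.29415891e-01],
       [ 0.00000000e+00,  0.00000000e+00,  0.00000000e+00,
         1.00000000e+00]])}
{'time': 0.1, 'q': array([-7.44307528e+01,  5.00848360e+00,  1.00397245e+01,  9.50987489e+01,
       -1.12913712e-03,  9.00027019e+01]), 'qd': array([ 0.00198591, -0.09367862,  0.03569283, -0.07922467,  0.0668318 ,
       -0.02020894]), 'joint_efforts': array([ 1.60996606e-04, -5.21560335e+01,  4.65654588e+01,  1.59210985e-02,
        3.26383690e-05, -9.64994484e-08]), 'ee_pos': array([ 0.14756861, -0.52964861,  0.24465536]), 'tcp_rot': array([-1.79932492e+02,  1.13231981e-03,  1.55665466e+01]), 'wrist_force': array([-0.64033838,  0.95145298, -0.29137541]), 'torque': array([-0.01804712, -0.06362562, -0.044097  ]), 'grasp_force': 0.0, 'opening': 0.08540932055352334}
```

View pics/top0.png

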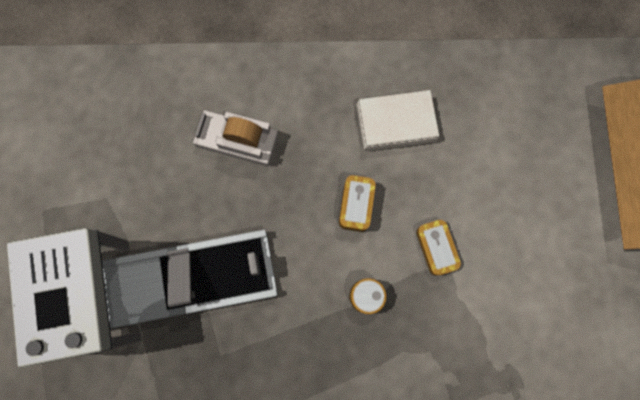

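View pics/scene0.png

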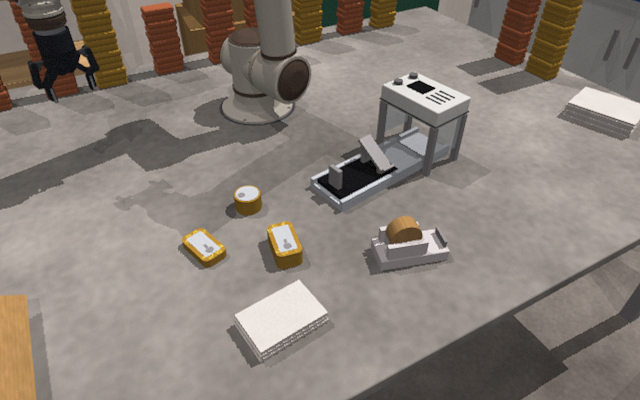

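The top view shows the shallow tin at about (439,247), the deep tin at (357,203), the round tin at (368,296), the coder's rest at (179,278) and the tab at (252,263). The scene view confirms that the tin at (204,247) is the shallow one. Next I'll measure from the top view.

```bash
cat > h.py <<'E'
import numpy as np,cv2
from scipy.spatial.transform import Rotation as R
from workcell import bot,camera,get_calibration
def Rm(o): return R.from_euler('xyz',o,degrees=True).as_matrix()
def ray(n,p,obs=None):
    c=get_calibration(n);u=np.array(p,float)
    d=np.array([(u[0]-c['cx'])/c['fx'],(u[1]-c['cy'])/c['fy']])
    if n=='wrist':
        th=np.hypot(*d); v=np.r_[d/th*np.sin(th),np.cos(th)] if th>0 else np.array([0,0,1.])
        H=c['hand_eye'];T=Rm(obs['tcp_rot'])
        return obs['ee_pos']+T@H[:3,3],T@H[:3,:3]@v
    return np.array(c['origin']),Rm(c['orientation'])@np.r_[d,1]
def hit(n,p,z,obs=None):
    o,v=ray(n,p,obs); return o+v*(z-o[2])/v[2]
def proj(n,P,obs=None):
    c=get_calibration(n)
    if n=='wrist':
        H=c['hand_eye'];T=Rm(obs['tcp_rot'])
        v=H[:3,:3].T@(T.T@(np.array(P)-obs['ee_pos'])-H[:3,3])
        th=np.arctan2(np.hypot(v[0],v[1]),v[2]);k=th/np.hypot(v[0],v[1])
        return np.array([c['cx']+c['fx']*k*v[0],c['cy']+c['fy']*k*v[1]])
    v=Rm(c['orientation']).T@(np.array(P)-c['origin'])
    return np.array([c['cx']+c['fx']*v[0]/v[2],c['cy']+c['fy']*v[1]/v[2]])
E
python3 - <<'E'
from h import *
im=cv2.imread('pics/top0.png');hsv=cv2.cvtColor(im,cv2.COLOR_BGR2HSV)
m=((hsv[...,0]>12)&(hsv[...,0]<32)&(hsv[...,1]>130)&(hsv[...,2]>90)).astype(np.uint8)
for c in cv2.findContours(m,cv2.RETR_EXTERNAL,2)[0]:
    if cv2.contourArea(c)<300: continue
    r=cv2.minAreaRect(c)
    for z in(.02,.042):
        b=np.array([hit('top',p,z)[:2] for p in cv2.boxPoints(r)])
        e=b[1]-b[0],b[2]-b[1]
        print(np.round(r[0]),z,b.mean(0).round(4),[(round(np.hypot(*k),4),round(np.degrees(np.arctan2(k[1],k[0])),1)) for k in e])
c=im[215:375,0:290];cv2.imwrite('pics/c1.png',cv2.resize(c,None,fx=2.7,fy=2.7,interpolation=2))
s=cv2.imread('pics/scene0.png')[65:225,290:490];cv2.imwrite('pics/c2.png',cv2.resize(s,None,fx=3.6,fy=3.6,interpolation=2))
E
```

```text
[368. 296.] 0.02 [ 0.4731 -0.231 ] [(np.float64(0.0712), np.float64(-91.4)), (np.float64(0.0657), np.float64(177.2))]
[368. 296.] 0.042 [ 0.4731 -0.2284] [(np.float64(0.0696), np.float64(-91.4)), (np.float64(0.0643), np.float64(177.2))]
[439. 247.] 0.02 [ 0.5657 -0.3766] [(np.float64(0.0638), np.float64(-71.8)), (np.float64(0.1061), np.float64(-164.2))]
[439. 247.] 0.042 [ 0.5637 -0.3709] [(np.float64(0.0624), np.float64(-71.8)), (np.float64(0.1038), np.float64(-164.2))]
[357. 202.] 0.02 [ 0.6605 -0.217 ] [(np.float64(0.1079), np.float64(-9.9)), (np.float64(0.0642), np.float64(-99.5))]
[357. 202.] 0.042 [ 0.6565 -0.2147] [(np.float64(0.1055), np.float64(-9.9)), (np.float64(0.0628), np.float64(-99.5))]
[241. 128.] 0.02 [0.8209 0.0187] [(np.float64(0.0388), np.float64(-13.6)), (np.float64(0.0627), np.float64(-106.3))]
[241. 128.] 0.042 [0.8134 0.016 ] [(np.float64(0.038), np.float64(-13.6)), (np.float64(0.0614), np.float64(-106.3))]
[621. 164.] 0.02 [ 0.7349 -0.7695] [(np.float64(0.0781), np.float64(-90.9)), (np.float64(0.3629), np.float64(172.0))]
[621. 164.] 0.042 [ 0.7293 -0.7553] [(np.float64(0.0764), np.float64(-90.9)), (np.float64(0.3551), np.float64(172.0))]
```

View pics/c1.png

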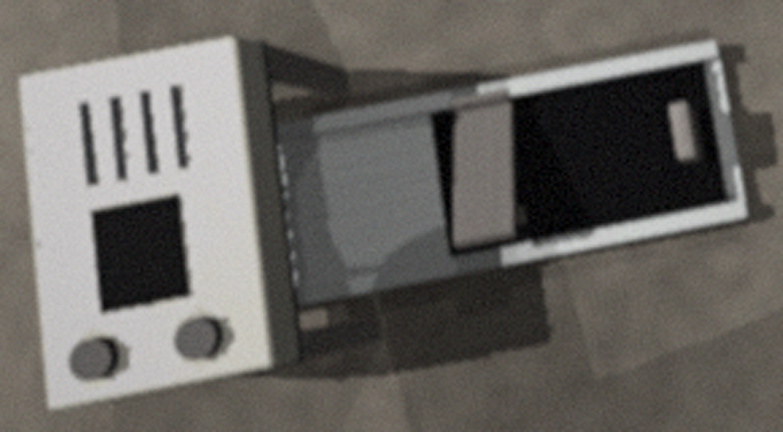

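View pics/c2.png

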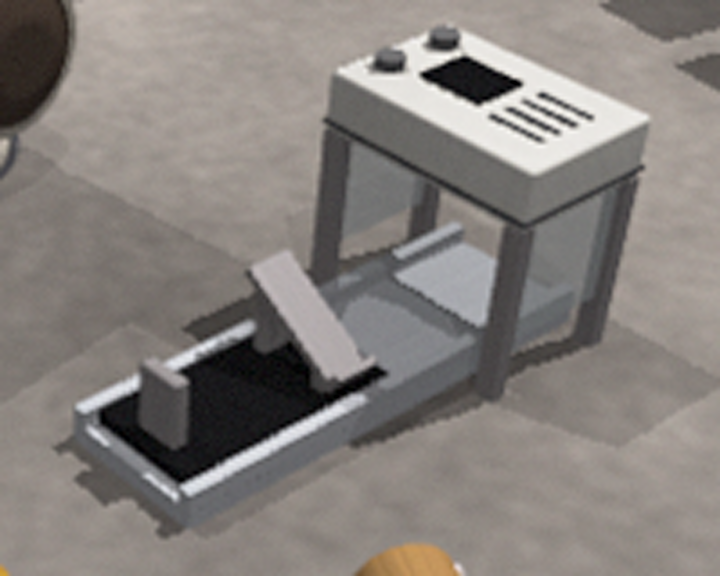

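The crop shows bed-end rail corners at about (265,230) and (277,295), the tab top at (253,263), and the hood top corners clearly. I'll work out the coder pose from these named points.

Run:
```python
from h import *
from scipy.optimize import least_squares
k=lambda x,y:(x/2.7-.3,y/2.7+215-.3)
C=[((-.1,.243,.2),k(50,408)),((.1,.243,.2),k(20,75)),((.1,.111,.2),k(235,37)),((-.1,.111,.2),k(272,367)),
 ((.065,-.165,.032),k(715,40)),((-.065,-.165,.032),k(747,217)),((0,-.14,.088),k(683,130)),
 ((-.0455,.02,.101),k(455,246)),((-.0455,-.02,.101),k(515,236))]
W=np.array([hit('top',p,P[2])[:2] for P,p in C]);L=np.array([P[:2] for P,_ in C])
def T(x,l): c,s=np.cos(x[2]),np.sin(x[2]);return l@np.array([[c,s],[-s,c]])+x[:2]
r=least_squares(lambda x:(T(x,L)-W).ravel(),[.45,.1,0],loss='soft_l1',f_scale=.003)
print(r.x[:2],np.degrees(r.x[2]));print(np.round(1e3*(T(r.x,L)-W),1))
a=r.x[2];X=np.r_[r.x[:2],0]
for P,n in (((0,0,.075),'rest'),((0,-.14,.088),'tab'),((0.1,.111,.2),'hood')):
    w=np.r_[T(r.x,np.array([P[:2]]))[0],P[2]];print(n,w.round(4),'scene px',proj('scene',w).round(1))
t=np.array([.5657,-.3766,.02]);print('tin scene',proj('scene',t))
```

```text
[0.51465656 0.12210902] 9.528714025713848
[[-3.4  3.9]
 [ 0.3  3.9]
 [ 1.9  0.8]
 [-1.1 -0.3]
 [-1.1  0.4]
 [-1.2  0.8]
 [-0.4 -3.6]
 [ 2.1 -2.8]
 [ 3.2 -2.8]]
rest [0.5147 0.1221 0.075 ] scene px [374.3 152.5]
tab [ 0.5378 -0.016   0.088 ] scene px [334.2 168.1]
hood [0.5949 0.2481 0.2   ] scene px [439.  112.9]
tin scene [203.5421664  244.16961378]
```

>>> send_rows --linear '[[0.045,-0.004,0.01],[0.05,-0.004,0.01],[0.05,-0.004,0.012],[0.05,-0.004,0.012],[0.05,-0.004,0.015],[0.05,-0.004,0.015],[0.05,-0.004,0.015],[0.05,-0.004,0.015]]' --twist '[[0,0,0],[0,0,0],[0,0,0],[0,0,0],[0,0,0],[0,0,0],[0,0,0],[0,0,0]]' --gripper '[100,100,100,100,100,100,100,100]' --grip_force 40

```text
time: 1.1
ee_pos: [0.5209, -0.3921, 0.1403]
tcp_rot: [-180.0, 0.0, 15.6]
wrist_force: [-0.4, -0.2, 0.8]
opening: 0.0857
grasp_force: 0.0
```

>>> send_rows --linear '[[0.03,-0.003,0.005],[0.015,-0.001,0.0],[0,0,0]]' --twist '[[0,0,0],[0,0,0],[0,0,0]]' --gripper '[100,100,100]'

```text
time: 1.48
ee_pos: [0.562, -0.3769, 0.1361]
tcp_rot: [-180.0, 0.0, 15.6]
wrist_force: [-0.7, 1.0, 0.1]
opening: 0.0854
grasp_force: 0.0
```

Run:
```python
from h import *
o=bot.get_obs();rgb=camera('wrist');im=rgb[:,:,::-1].copy();cv2.imwrite('pics/w1.png',im)
print(o['ee_pos'],o['tcp_rot'],o['q'])
hsv=cv2.cvtColor(im,cv2.COLOR_BGR2HSV)
m=((hsv[...,0]>12)&(hsv[...,0]<32)&(hsv[...,1]>130)&(hsv[...,2]>60)).astype(np.uint8)
for c in cv2.findContours(m,cv2.RETR_EXTERNAL,2)[0]:
    if cv2.contourArea(c)<300: continue
    p=np.array([hit('wrist',q,.02,o)[:2] for q in c[:,0]])
    r=cv2.minAreaRect((p*1000).astype(np.float32));print(c[:,0].mean(0),r,proj('wrist',[*p.mean(0),.02],o))
print('exp',proj('wrist',[.5657,-.3766,.02],o))
```

```text
[ 0.56202677 -0.37689525  0.13611087] [-1.79985699e+02  2.50579216e-02  1.56174070e+01] [-3.38419087e+01  2.19226166e+01  1.81282303e+01  8.62327694e+01
 -9.74687160e-03  1.30540690e+02]
[152.76086957 238.71014493] ((470.6373596191406, -228.66729736328125), (73.293701171875, 91.74639129638672), 52.42475891113281) [151.64097158 239.49272134]
[627.15680473 245.18934911] ((570.76806640625, -860.8330688476562), (282.60467529296875, 96.25747680664062), 51.81977844238281) [628.50895008 247.72286017]
[320.67777778 176.02222222] ((564.1552124023438, -377.97564697265625), (105.1073989868164, 60.2940559387207), 15.903316497802734) [320.62123235 178.30969633]
[157.6125  55.2375] ((651.7709350585938, -209.78443908691406), (84.06105041503906, 106.38207244873047), 79.62731170654297) [155.27897048  54.70031297]
exp [319.62926122 192.629528  ]
```

View pics/w1.png

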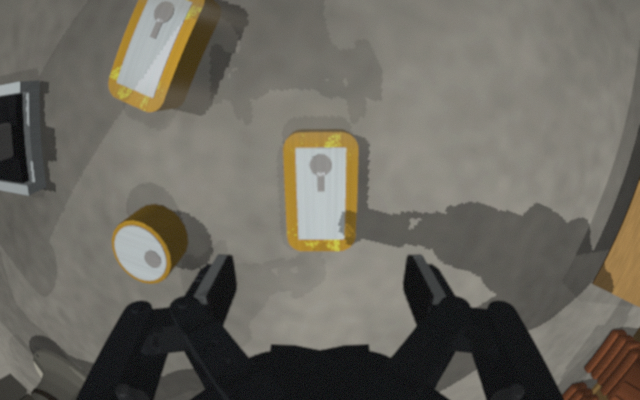

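The wrist view shows the shallow tin centred at (320,190). The rays give 105×60 mm at 15.9° yaw, so it's the right tin. I'll descend and grip.

>>> send_rows --linear '[[0.002,0.0015,0.025],[0,0,0.03],[0,0,0.03],[0,0,0.025],[0,0,0.01],[0,0,0],[0,0,0],[0,0,0]]' --twist '[[0,0,-0.03],[0,0,0],[0,0,0],[0,0,0],[0,0,0],[0,0,0],[0,0,0],[0,0,0]]' --gripper '[100,100,100,100,100,60,50,40]' --grip_force 40

```text
time: 2.52
ee_pos: [0.5646, -0.3785, 0.0179]
tcp_rot: [179.9, -0.1, 15.9]
wrist_force: [-1.0, 0.1, 3.7]
opening: 0.0593
grasp_force: 45.1
```

>>> send_rows --linear '[[0,0,0],[0,0,0],[0,0,0]]' --twist '[[0,0,0],[0,0,0],[0,0,0]]' --gripper '[40,40,40]'

```text
time: 2.9
ee_pos: [0.5647, -0.3785, 0.0179]
tcp_rot: [179.9, -0.1, 15.9]
wrist_force: [-1.0, -1.1, 6.1]
opening: 0.0588
grasp_force: 45.4
```

>>> send_rows --linear '[[0,0,-0.01],[0,0,-0.03],[0,0,-0.05],[0,0,-0.05],[0,0,-0.04],[0,0,0],[0,0,0],[0,0,0]]' --twist '[[0,0,0],[0,0,0],[0,0,0],[0,0,0],[0,0,-0.5],[0,0,-1],[0,0,-1],[0,0,-1]]' --gripper '[40,40,40,40,40,40,40,40]'

```text
time: 3.9
ee_pos: [0.5642, -0.3777, 0.1968]
tcp_rot: [180.0, -0.0, 51.2]
wrist_force: [1.1, 0.3, -1.5]
opening: 0.0589
grasp_force: 44.5
```

>>> send_rows --linear '[[0,0,0],[0,0,0],[0,0,0],[0,0,0],[0,0,0],[0,0,0],[0,0,0],[0,0,0]]' --twist '[[0,0,-1],[0,0,-1],[0,0,-1],[0,0,-1],[0,0,-1],[0,0,-1],[0,0,-1],[0,0,-1]]' --gripper '[40,40,40,40,40,40,40,40]'

```text
time: 4.9
ee_pos: [0.5641, -0.3777, 0.1967]
tcp_rot: [180.0, -0.0, 131.2]
wrist_force: [-0.5, 0.1, -1.2]
opening: 0.0587
grasp_force: 44.5
```

>>> send_rows --linear '[[0,0,0],[0,0,0],[0,0,0],[0,0,0],[0,0,0],[0,0,0],[0,0,0]]' --twist '[[0,0,-1],[0,0,-1],[0,0,-1],[0,0,-1],[0,0,-1],[0,0,-0.86],[0,0,0]]' --gripper '[40,40,40,40,40,40,40]'

```text
time: 5.78
ee_pos: [0.5642, -0.3778, 0.1966]
tcp_rot: [-180.0, 0.0, -170.6]
wrist_force: [0.7, 0.9, -0.4]
opening: 0.0591
grasp_force: 44.5
```

Run:
```python
from h import *
o=bot.get_obs();print(o['ee_pos'],o['tcp_rot'],o['q'],o['opening'],o['time'])
```

```text
[ 0.56418355 -0.37780438  0.19663637] [-1.79999847e+02  6.22749898e-03 -1.70577854e+02] [-3.38098209e+01  2.28235607e+01  2.59929947e+01  9.31647921e+01
  4.15429127e-03 -4.32319662e+01] 0.059106790367026665 5.775
```

>>> send_rows --linear '[[-0.003,0.02,-0.003],[-0.006,0.035,-0.004],[-0.006,0.045,-0.004],[-0.007,0.045,-0.004],[-0.007,0.045,-0.004],[-0.007,0.045,-0.004],[-0.007,0.045,-0.004],[-0.006,0.045,-0.003]]' --twist '[[0,0,0],[0,0,0],[0,0,0],[0,0,0],[0,0,0],[0,0,0],[0,0,0],[0,0,0]]' --gripper '[40,40,40,40,40,40,40,40]'

```text
time: 6.78
ee_pos: [0.5584, -0.047, 0.227]
tcp_rot: [180.0, 0.0, -170.7]
wrist_force: [0.4, -0.2, -1.9]
opening: 0.0591
grasp_force: 44.5
```

>>> send_rows --linear '[[-0.006,0.03,0],[-0.003,0.015,0],[0,0.003,0],[0,0,0]]' --twist '[[0,0,0],[0,0,0],[0,0,0],[0,0,0]]' --gripper '[40,40,40,40]'

```text
time: 7.28
ee_pos: [0.5599, -0.001, 0.2263]
tcp_rot: [-180.0, -0.0, -170.6]
wrist_force: [0.1, 0.6, -1.1]
opening: 0.059
grasp_force: 44.5
```

Run:
```python
from h import *
o=bot.get_obs();im=camera('wrist')[:,:,::-1].copy()
print(o['ee_pos'],o['tcp_rot'],o['q'])
a=np.radians(9.53);X=np.array([np.cos(a),np.sin(a),0]);Y=np.array([-np.sin(a),np.cos(a),0]);O=np.array([.51466,.1221,0])
for P in [(-.0455,.02,.101),(-.0455,-.02,.101),(0.0455,.02,.0488),(.0455,-.02,.0488),(0,-.14,.088)]:
    u=proj('wrist',O+P[0]*X+P[1]*Y+[0,0,P[2]],o);print(P,u.round(1))
np.save('w2.npy',np.array([o['ee_pos'],o['tcp_rot']]));cv2.imwrite('pics/w2raw.png',im)
cv2.imwrite('pics/w2.png',cv2.resize(im,(800,500),interpolation=2))
```

```text
[ 0.55988732 -0.00098326  0.22626991] [-1.79989856e+02 -7.99031665e-03 -1.70579733e+02] [-9.51395588e-02  5.98485953e+00  9.04671480e+00  9.30680587e+01
 -1.13256513e-02 -9.51540642e+00]
(-0.0455, 0.02, 0.101) [485.4 118.1]
(-0.0455, -0.02, 0.101) [446.3 114.7]
(0.0455, 0.02, 0.0488) [453.3 195.5]
(0.0455, -0.02, 0.0488) [420.3 195.5]
(0, -0.14, 0.088) [307.3 161. ]
```

View pics/w2.png

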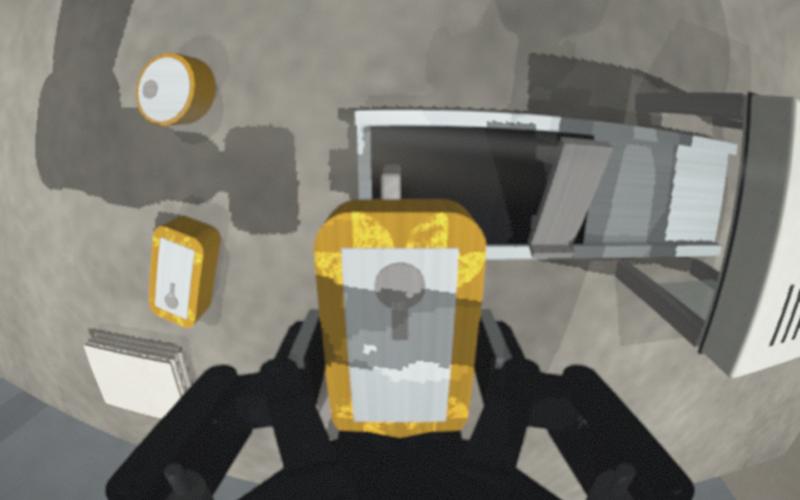

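The wrist view shows the tin held straight in the jaws. The rest's upper corners are at about (489,115) and (450,110) in raw pixels. I'll refine the rest position from them.

Run:
```python
from h import *
e=np.load('w2.npy');o=dict(ee_pos=e[0],tcp_rot=e[1])
a=np.radians(9.53);X=np.array([np.cos(a),np.sin(a),0]);Y=np.array([-np.sin(a),np.cos(a),0]);O=np.array([.51466,.1221,0])
for p,z,P in [((488.8,115.2),.101,(-.0455,.02)),((449.6,109.6),.101,(-.0455,-.02)),((455,197),.0488,(.0455,.02)),((424,194.4),.0488,(.0455,-.02)),]:
    w=hit('wrist',p,z,o)-O;print('local mm',np.round([1e3*w@X-1e3*P[0],1e3*w@Y-1e3*P[1]],1))
# bed end corners
for p in [(283,88),(299,88)]: pass
cv2.imwrite('pics/w2c.png',cv2.resize(cv2.imread('pics/w2raw.png')[75:215,270:510],None,fx=3.3,fy=3.3,interpolation=2))
```

```text
local mm [-3.   3.5]
local mm [-4.6  2.9]
local mm [1.8 2.4]
local mm [-1.3  4.1]
```

View pics/w2c.png

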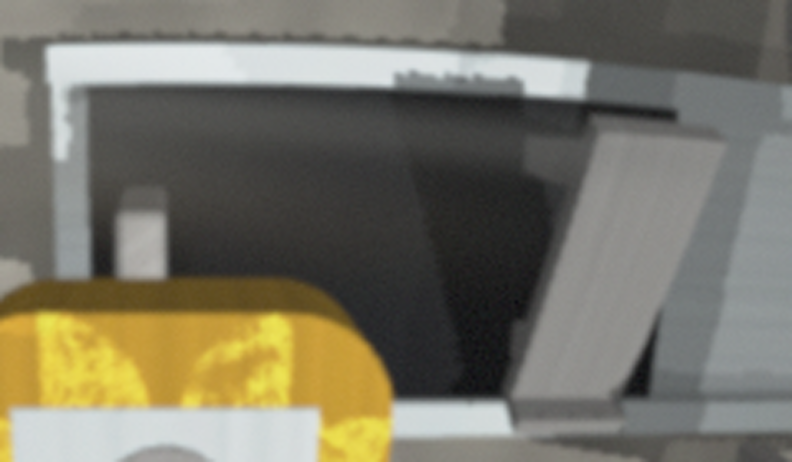

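>>> send_rows --linear '[[-0.001,0.02,0.003],[-0.001,0.035,0.008],[-0.001,0.035,0.01],[-0.001,0.025,0.01],[0,0.013,0.005],[0,0.004,0],[0,0,0],[0,0,0]]' --twist '[[0,0,0],[0,0,0],[0,0,-0.01],[0,0,0],[0,0,0],[0,0.3,0],[0,0.7,0],[0,0.8,0]]' --gripper '[40,40,40,40,40,40,40,40]'

```text
time: 8.32
ee_pos: [0.5421, 0.1303, 0.1916]
tcp_rot: [-180.0, -18.1, -170.5]
wrist_force: [0.8, 0.7, -1.7]
opening: 0.0587
grasp_force: 44.5
```

>>> send_rows --linear '[[0,0,0],[0,0,0],[0,0,0]]' --twist '[[0,0.7,0],[0,0.5,0],[0,0,0]]' --gripper '[40,40,40]'

```text
time: 8.7
ee_pos: [0.543, 0.1302, 0.1875]
tcp_rot: [-180.0, -30.2, -170.5]
wrist_force: [0.9, -0.1, -1.4]
opening: 0.0586
grasp_force: 44.5
```

```bash
cat >> h.py <<'E'
a=np.radians(9.53);X=np.array([np.cos(a),np.sin(a),0]);Y=np.array([-np.sin(a),np.cos(a),0]);Z=np.array([0,0,1.])
n=.5*X+.866*Z;d=.866*X-.5*Z
def rel(o,R0): # tin origin relative to rest in slope frame (d,Y,n) mm, tilt error
    T=Rm(o['tcp_rot']);t=o['ee_pos']+.0179*T[:,2]-R0
    print('tin rel d,Y,n mm',np.round([1e3*t@d,1e3*t@Y,1e3*t@n],1),'axis err deg',np.degrees(R.from_matrix(np.c_[-d,Y,-n].T@T).as_rotvec()).round(2))
E
python3 - <<'E'
from h import *
o=bot.get_obs();print(o['time'],o['ee_pos'],o['tcp_rot'],o['q'],o['wrist_force'].round(1));rel(o,np.array([.5140,.1258,.075]))
E
```

```text
8.7 [0.54296035 0.1302309  0.18747302] [-179.97084375  -30.20182239 -170.48482942] [ 12.71986682  36.37042447  37.70603148 121.49986899   1.58236407
   2.77037843] [ 0.9 -0.1 -1.4]
tin rel d,Y,n mm [-30.9  -0.4  94.1] axis err deg [0.02 0.2  0.01]
```

>>> send_rows --linear '[[-0.005,0,0.008],[-0.008,0,0.015],[-0.008,0,0.015],[-0.004,0,0.01],[0,0,0.004],[0,0,0]]' --twist '[[0,-0.02,0],[0,0,0],[0,0,0],[0,0,0],[0,0,0],[0,0,0]]' --gripper '[40,40,40,40,40,40]'

```text
time: 9.45
ee_pos: [0.5378, 0.1297, 0.133]
tcp_rot: [180.0, -29.8, -170.4]
wrist_force: [0.1, 0.6, -0.6]
opening: 0.059
grasp_force: 44.6
```

Run:
```python
from h import *
o=bot.get_obs();im=camera('wrist')[:,:,::-1].copy();R0=np.array([.5140,.1258,.075])
print(o['time'],o['ee_pos'],o['tcp_rot'],o['q'],o['wrist_force'].round(1));rel(o,R0)
for s in(-1,1): print(proj('wrist',R0-.0525*d+s*.02*Y,o).round(1),proj('wrist',R0-.0525*d-.008*n+s*.02*Y,o).round(1))
np.save('w3.npy',np.array([o['ee_pos'],o['tcp_rot']]));cv2.imwrite('pics/w3raw.png',im)
s=camera('scene')[:,:,::-1];
a1=cv2.resize(im[60:300,170:470],(480,384),interpolation=2);b=cv2.resize(s[100:220,310:410],(320,384),interpolation=2)
cv2.imwrite('pics/w3.png',np.hstack([a1,b]))
```

```text
9.45 [0.53784264 0.12967392 0.133024  ] [ 179.99846257  -29.78142859 -170.42462593] [ 12.77620207  34.7181276   29.43921231 114.46389117   1.59074035
   2.77879836] [ 0.1  0.6 -0.6]
tin rel d,Y,n mm [-8.  -0.1 44.4] axis err deg [ 0.02 -0.22 -0.04]
[288.8 155.7] [290.  153.3]
[352.1 155.8] [350.9 153.3]
```

View pics/w3.png

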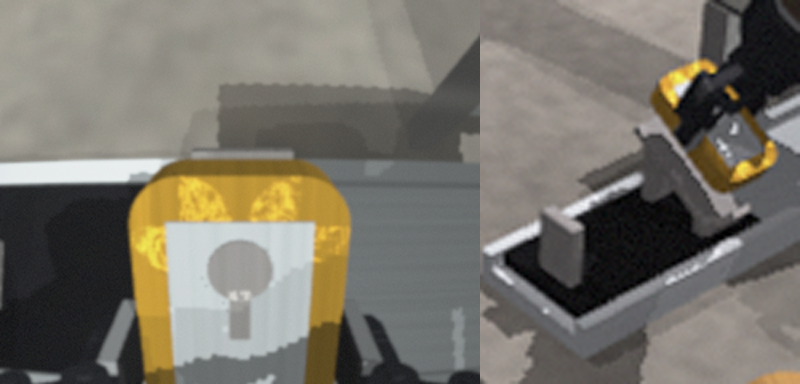

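The view shows the rest's upper end at raw columns 290–353, centred under the tin to within 1 mm. I'll lower it.

>>> send_rows --linear '[[0,0.0005,0.01],[0,0,0.012],[0,0,0.009],[0,0,0.005],[0,0,0.003],[0,0,0.002],[0,0,0]]' --twist '[[0,0.02,0],[0,0,0],[0,0,0],[0,0,0],[0,0,0],[0,0,0],[0,0,0]]' --gripper '[40,40,40,40,40,40,40]'

```text
time: 10.42
ee_pos: [0.5178, 0.1268, 0.0973]
tcp_rot: [180.0, -30.0, -170.4]
wrist_force: [0.1, 0.0, -1.6]
opening: 0.059
grasp_force: 44.6
```

>>> send_rows --linear '[[0,0,0.002],[0,0,0]]' --twist '[[0,0,0],[0,0,0]]' --gripper '[40,40]'

```text
time: 10.68
ee_pos: [0.5168, 0.1266, 0.0954]
tcp_rot: [-180.0, -30.0, -170.4]
wrist_force: [-0.8, 0.3, -0.8]
opening: 0.0589
grasp_force: 44.6
```

Run:
```python
from h import *
o=bot.get_obs();rel(o,np.array([.5140,.1258,.075]));f=o['wrist_force'];print(f@d,f@Y,f@n,o['torque'])
```

```text
tin rel d,Y,n mm [-7.7  0.3  1.2] axis err deg [ 0.02 -0.   -0.04]
-0.2025616842195151 0.3902002870185054 -1.0562762835880661 [ 0.11338702 -0.51326753 -0.0012324 ]
```

>>> send_rows --linear '[[0,0,0.001],[0,0,0.001],[0,0,0]]' --twist '[[0,0,0],[0,0,0],[0,0,0]]' --gripper '[40,40,40]'

```text
time: 11.05
ee_pos: [0.5158, 0.1264, 0.0938]
tcp_rot: [-180.0, -30.0, -170.4]
wrist_force: [0.1, 0.1, -0.6]
opening: 0.059
grasp_force: 44.6
```

Run:
```python
from h import *
o=bot.get_obs();rel(o,np.array([.5140,.1258,.075]));f=o['wrist_force'];print(f@d,f@Y,f@n,o['torque'])
```

```text
tin rel d,Y,n mm [-7.8  0.3 -0.7] axis err deg [ 0.02 -0.01 -0.04]
0.36194360648901064 0.1365520311226824 -0.44260758795270577 [ 1.03505881e-01 -5.09378282e-01 -2.64920104e-04]
```

>>> send_rows --linear '[[0,0,0.001],[0,0,0.001],[0,0,0]]' --twist '[[0,0,0],[0,0,0],[0,0,0]]' --gripper '[40,40,40]'

```text
time: 11.42
ee_pos: [0.5157, 0.1265, 0.0937]
tcp_rot: [180.0, -29.8, -170.4]
wrist_force: [5.1, 0.5, 10.4]
opening: 0.0592
grasp_force: 46.0
```

Run:
```python
from h import *
o=bot.get_obs();rel(o,np.array([.5140,.1258,.075]));f=o['wrist_force'];print(f@d,f@Y,f@n,o['torque'])
```

```text
tin rel d,Y,n mm [-7.7  0.4 -0.8] axis err deg [ 0.01 -0.21 -0.04]
-0.7534057818528863 -0.3170496520551024 11.609707496723658 [ 0.0553937  -0.22831891 -0.02220824]
```

In contact at 11.6 N. I'll ease off and slide down the slope to the stop.

>>> send_rows --linear '[[0,0,-0.0015],[-0.0015,0,0],[-0.0015,0,0],[-0.0015,0,0],[-0.001,0,0],[0,0,0]]' --twist '[[0,0,0],[0,0,0],[0,0,0],[0,0,0],[0,0,0],[0,0,0]]' --gripper '[40,40,40,40,40,40]'

```text
time: 12.18
ee_pos: [0.5202, 0.1272, 0.0912]
tcp_rot: [180.0, -30.0, -170.4]
wrist_force: [0.1, 0.8, 6.4]
opening: 0.059
grasp_force: 45.4
```

Run:
```python
from h import *
o=bot.get_obs();rel(o,np.array([.5140,.1258,.075]));f=o['wrist_force'];print(f@d,f@Y,f@n,o['torque'])
```

```text
tin rel d,Y,n mm [-2.6  0.4 -0.7] axis err deg [ 0.01 -0.   -0.04]
-2.958842140259252 0.7884471737793336 5.6531387129547275 [ 0.01264672  0.14704951 -0.01793073]
```

>>> send_rows --linear '[[-0.001,0,0],[-0.001,0,0],[-0.001,0,0],[0,0,0]]' --twist '[[0,0,0],[0,0,0],[0,0,0],[0,0,0]]' --gripper '[40,40,40,40]'

```text
time: 12.68
ee_pos: [0.5214, 0.1274, 0.0904]
tcp_rot: [180.0, -30.2, -170.4]
wrist_force: [-6.7, -1.3, 11.6]
opening: 0.0589
grasp_force: 45.5
```

Run:
```python
from h import *
o=bot.get_obs();rel(o,np.array([.5140,.1258,.075]));f=o['wrist_force'];print(f@d,f@Y,f@n,o['torque'])
```

```text
tin rel d,Y,n mm [-1.2  0.4 -0.8] axis err deg [ 0.02  0.19 -0.04]
-11.706505014250798 -0.1405773771805293 6.683891089604196 [-0.29160628  1.87317418  0.01692668]
```

Against the stop, with an 11.7 N reaction. I'll relax the load and open slowly.

>>> send_rows --linear '[[0.001,0,-0.0005],[0,0,-0.0005],[0,0,0],[0,0,0],[0,0,0],[0,0,0],[0,0,0],[0,0,0]]' --twist '[[0,0,0],[0,0,0],[0,0,0],[0,0,0],[0,0,0],[0,0,0],[0,0,0],[0,0,0]]' --gripper '[40,40,68,72,76,82,90,100]' --grip_force 20

```text
time: 13.68
ee_pos: [0.5225, 0.1276, 0.0904]
tcp_rot: [-180.0, -30.0, -170.4]
wrist_force: [-0.5, 0.2, 0.2]
opening: 0.0856
grasp_force: 0.0
```

>>> send_rows --linear '[[0,0,0],[0,0,0],[0,0,-0.01],[0,0,-0.02],[0,0,-0.03],[0,0,-0.03],[0,0,-0.01],[0,0,0]]' --twist '[[0,0,0],[0,0,0],[0,0,0],[0,0,0],[0,0,0],[0,0,0],[0,0,0],[0,0,0]]' --gripper '[100,100,100,100,100,100,100,100]'

```text
time: 14.68
ee_pos: [0.5724, 0.136, 0.1777]
tcp_rot: [180.0, -29.9, -170.4]
wrist_force: [0.1, 0.3, -0.1]
opening: 0.0853
grasp_force: 0.0
```

Run:
```python
from h import *
o=bot.get_obs();im=camera('wrist')[:,:,::-1].copy();R0=np.array([.5140,.1258,.075]);rel(o,R0);print(o['time'],o['ee_pos'],o['tcp_rot'],o['q'])
hsv=cv2.cvtColor(im,cv2.COLOR_BGR2HSV)
m=((hsv[...,0]>12)&(hsv[...,0]<32)&(hsv[...,1]>130)&(hsv[...,2]>60)).astype(np.uint8)
c=max(cv2.findContours(m[:,200:440].copy(),cv2.RETR_EXTERNAL,2,offset=(200,0))[0],key=cv2.contourArea)
P=[]
for q in c[:,0]:
    p,v=ray('wrist',q,o);s=((R0+.02*n-p)@n)/(v@n);w=p+s*v-R0;P.append([1e3*w@d,1e3*w@Y])
print(cv2.minAreaRect(np.float32(P)))
s=camera('scene')[:,:,::-1]
a1=cv2.resize(im[60:300,170:470],(480,384),interpolation=2);b=cv2.resize(s[100:220,310:410],(320,384),interpolation=2)
cv2.imwrite('pics/w4.png',np.hstack([a1,b]))
```

```text
tin rel d,Y,n mm [  0.    0.4 100.6] axis err deg [ 0.01 -0.09 -0.04]
14.675 [0.5723656  0.13601125 0.17765664] [ 179.99092095  -29.91227333 -170.42312812] [ 12.65608418  41.60129134  44.63834473 122.91313458   1.54403509
   2.66968054]
((-0.7416000366210938, -0.16495323181152344), (105.92276000976562, 62.71192932128906), 0.013622546568512917)
```

View pics/w4.png

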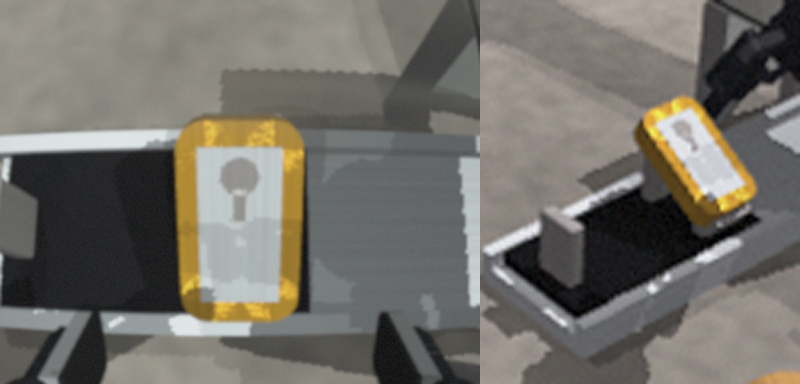

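The tin lies flat on the slope, against the stop, centred to within 0.2 mm and square. Next I'll un-tilt and go to the tab.

>>> send_rows --linear '[[0,0,0],[0,0,0],[0,0,0],[0,0,0],[0.006,-0.015,0],[0.011,-0.03,0],[0.014,-0.035,0],[0.014,-0.035,0.005]]' --twist '[[0,-0.7,0],[0,-0.9,0],[0,-0.9,0],[0,-0.5,0],[0,0,0],[0,0,0],[0,0,0],[0,0,0]]' --gripper '[100,100,100,100,100,100,100,100]'

```text
time: 15.78
ee_pos: [0.5459, 0.0132, 0.1715]
tcp_rot: [180.0, -0.2, -170.4]
wrist_force: [-0.4, 0.5, -0.4]
opening: 0.0857
grasp_force: 0.0
```

>>> send_rows --linear '[[0.01,-0.018,0.01],[0.004,-0.007,0.01],[0,0,0.01],[0,0,0]]' --twist '[[0,0,0],[0,0,0],[0,0,0],[0,0,0]]' --gripper '[100,100,100,100]'

```text
time: 16.27
ee_pos: [0.5365, -0.0112, 0.1408]
tcp_rot: [180.0, -0.1, -170.4]
wrist_force: [-0.4, -0.4, 0.3]
opening: 0.0854
grasp_force: 0.0
```

Run:
```python
from h import *
o=bot.get_obs();im=camera('wrist')[:,:,::-1].copy();print(o['time'],o['ee_pos'],o['tcp_rot'],o['q'])
R0=np.array([.5140,.1258,.075]);t=R0-.14*Y+[0,0,.013]
T=Rm(o['tcp_rot']);print('to tab, tool',T.T@(t-o['ee_pos']))
for s in(-1,1):
  for r in(-1,1): print(proj('wrist',t+s*.02*X+r*.007*Y,o))
cv2.imwrite('pics/w5.png',cv2.resize(im[60:300,170:470],(600,480),interpolation=2))
```

```text
16.275 [ 0.53650912 -0.01119512  0.1408166 ] [ 1.79967527e+02 -1.06774004e-01 -1.70376496e+02] [-1.20137469e+00  2.44364207e+00 -4.13799812e+00  8.35293326e+01
  1.18426491e-02 -1.08248598e+01]
to tab, tool [-0.0005795  -0.00119957  0.05281494]
[307.03204338 197.63011262]
[329.51186218 197.66433661]
[307.83306289 253.93586209]
[328.66959491 253.97261787]
```

View pics/w5.png

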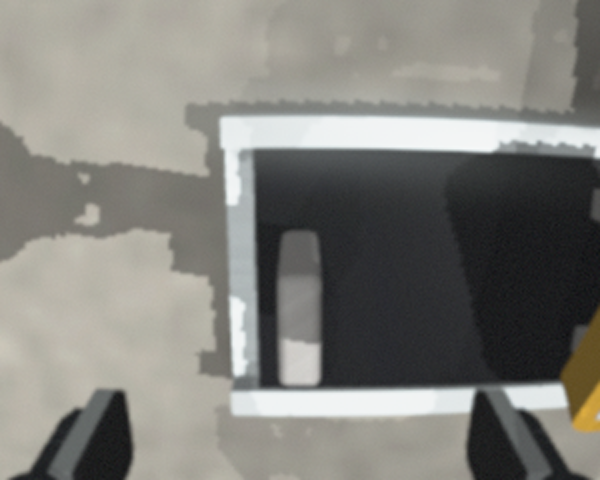

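The tab top is at raw columns 309–331, rows 198–252, centred between the jaws to about 1 mm. I'll descend and pinch it.

>>> send_rows --linear '[[0,0,0.015],[0,0,0.025],[0,0,0.02],[0,0,0.01],[0,0,0.003],[0,0,0],[0,0,0],[0,0,0]]' --twist '[[0,0,0],[0,0,0],[0,0,0],[0,0,0],[0,0,0],[0,0,0],[0,0,0],[0,0,0]]' --gripper '[100,100,100,100,90,70,55,45]' --grip_force 25

```text
time: 17.32
ee_pos: [0.5371, -0.012, 0.0696]
tcp_rot: [-180.0, 0.1, -170.4]
wrist_force: [0.5, 0.5, -0.5]
opening: 0.0385
grasp_force: 0.0
```

>>> send_rows --linear '[[0,0,0],[0,0,0],[0,0,0],[0,0,0],[0,0,0],[0,0,0],[0,0,0],[0,0,0]]' --twist '[[0,0,0],[0,0,0],[0,0,0],[0,0,0],[0,0,0],[0,0,0],[0,0,0],[0,0,0]]' --gripper '[35,30,26,23,20,17,12,8]'

```text
time: 18.32
ee_pos: [0.5368, -0.0118, 0.0691]
tcp_rot: [180.0, 0.0, -170.4]
wrist_force: [-0.7, 2.0, 1.2]
opening: 0.0137
grasp_force: 26.1
```

>>> send_rows --linear '[[0,0,0],[0,0,0]]' --twist '[[0,0,0],[0,0,0]]' --gripper '[5,5]'

```text
time: 18.58
ee_pos: [0.5368, -0.0118, 0.0691]
tcp_rot: [180.0, 0.0, -170.4]
wrist_force: [-0.8, 2.0, 2.2]
opening: 0.0138
grasp_force: 26.2
```

Run:
```python
from h import *
o=bot.get_obs();print(o['time'],o['ee_pos'],o['tcp_rot'],o['opening']);T=Rm(o['tcp_rot']);print(T.T@(.17*Y),T.T@Y)
```

```text
18.575 [ 0.53681436 -0.01184909  0.06909617] [ 1.79991737e+02  2.63920253e-03 -1.70417463e+02] 0.013823261300569854
[-1.55880487e-04  1.69999927e-01  2.45230959e-05] [-9.16944041e-04  9.99999569e-01  1.44253505e-04]
```

>>> send_rows --linear '[[0,0.001,0],[0,0.002,0],[0,0.003,0],[0,0.004,0],[0,0.004,0],[0,0.005,0],[0,0.005,0],[0,0.005,0]]' --twist '[[0,0,0],[0,0,0],[0,0,0],[0,0,0],[0,0,0],[0,0,0],[0,0,0],[0,0,0]]' --gripper '[5,5,5,5,5,5,5,5]'

```text
time: 19.58
ee_pos: [0.5319, 0.017, 0.0691]
tcp_rot: [-180.0, -0.0, -170.4]
wrist_force: [-1.9, -3.1, 3.3]
opening: 0.0135
grasp_force: 26.4
```

>>> send_rows --linear '[[0,0.005,0],[0,0.005,0],[0,0.005,0],[0,0.005,0],[0,0.005,0],[0,0.005,0],[0,0.005,0],[0,0.005,0]]' --twist '[[0,0,0],[0,0,0],[0,0,0],[0,0,0],[0,0,0],[0,0,0],[0,0,0],[0,0,0]]' --gripper '[5,5,5,5,5,5,5,5]'

```text
time: 20.58
ee_pos: [0.5252, 0.0564, 0.0691]
tcp_rot: [-180.0, -0.0, -170.4]
wrist_force: [-3.1, -2.4, 4.2]
opening: 0.0138
grasp_force: 26.6
```

>>> send_rows --linear '[[0,0.005,0],[0,0.005,0],[0,0.005,0],[0,0.005,0],[0,0.005,0],[0,0.005,0],[0,0.005,0],[0,0.005,0]]' --twist '[[0,0,0],[0,0,0],[0,0,0],[0,0,0],[0,0,0],[0,0,0],[0,0,0],[0,0,0]]' --gripper '[5,5,5,5,5,5,5,5]'

```text
time: 21.58
ee_pos: [0.5185, 0.0959, 0.0691]
tcp_rot: [180.0, -0.0, -170.4]
wrist_force: [-2.5, -3.3, 4.9]
opening: 0.0137
grasp_force: 26.7
```

>>> send_rows --linear '[[0,0.005,0],[0,0.005,0],[0,0.005,0],[0,0.005,0],[0,0.005,0],[0,0.004,0],[0,0.004,0],[0,0.003,0]]' --twist '[[0,0,0],[0,0,0],[0,0,0],[0,0,0],[0,0,0],[0,0,0],[0,0,0],[0,0,0]]' --gripper '[5,5,5,5,5,5,5,5]'

```text
time: 22.58
ee_pos: [0.5124, 0.1314, 0.069]
tcp_rot: [180.0, -0.0, -170.4]
wrist_force: [-2.7, -2.5, 5.6]
opening: 0.0139
grasp_force: 26.8
```

Run:
```python
from h import *
o=bot.get_obs();print(o['time'],(o['ee_pos']-[.53681436,-.01184909,.06909617])@Y,o['wrist_force']@Y,o['opening'],o['q'])
```

```text
22.575 0.1452970090843415 -1.9784553485427092 0.013908244572813542 [ 1.43740149e+01  2.44547447e+00 -1.21025369e+01  7.54719121e+01
  1.32732251e-02  4.79247828e+00]
```

>>> send_rows --linear '[[0,0.003,0],[0,0.003,0],[0,0.003,0],[0,0.003,0],[0,0.003,0],[0,0.002,0],[0,0.002,0],[0,0.002,0]]' --twist '[[0,0,0],[0,0,0],[0,0,0],[0,0,0],[0,0,0],[0,0,0],[0,0,0],[0,0,0]]' --gripper '[5,5,5,5,5,5,5,5]'

```text
time: 23.58
ee_pos: [0.5091, 0.1514, 0.0691]
tcp_rot: [-179.9, -0.0, -170.4]
wrist_force: [-1.6, -13.0, 6.5]
opening: 0.0136
grasp_force: 26.9
```

>>> send_rows --linear '[[0,0.001,0],[0,0.001,0],[0,0.001,0],[0,0.001,0],[0,0.001,0],[0,0,0]]' --twist '[[0,0,0],[0,0,0],[0,0,0],[0,0,0],[0,0,0],[0,0,0]]' --gripper '[5,5,5,5,5,5]'

```text
time: 24.32
ee_pos: [0.509, 0.1515, 0.0691]
tcp_rot: [-179.4, -0.0, -170.7]
wrist_force: [2.4, -37.0, 9.1]
opening: 0.0136
grasp_force: 34.1
```

Run:
```python
from h import *
o=bot.get_obs();print(o['time'],(o['ee_pos']-[.53681436,-.01184909,.06909617])@Y,o['wrist_force']@Y,o['opening'])
```

```text
24.325 0.1656873185305845 -36.835799969279215 0.013558222904013522
```

It hit a hard stop at 165.7 mm of travel. That fits, because the carriage had started about 4 mm in by the wrist measurement. I'll unload, release, rise and check.

>>> send_rows --linear '[[0,-0.003,0],[0,-0.0015,0],[0,0,0],[0,0,0],[0,0,0],[0,0,0],[0,0,0],[0,0,0]]' --twist '[[0,0,0],[0,0,0],[0,0,0],[0,0,0],[0,0,0],[0,0,0],[0,0,0],[0,0,0]]' --gripper '[5,5,5,20,25,35,45,55]' --grip_force 20

```text
time: 25.32
ee_pos: [0.5091, 0.1523, 0.069]
tcp_rot: [180.0, -0.0, -170.4]
wrist_force: [-0.5, -0.1, 0.7]
opening: 0.0469
grasp_force: 0.0
```

>>> send_rows --linear '[[0,0,0],[0,0,-0.01],[0,0,-0.03],[0,0,-0.04],[0,0,-0.04],[0,-0.02,-0.03],[0,-0.03,-0.02],[0,-0.03,-0.01]]' --twist '[[0,0,0],[0,0,0],[0,0,0],[0,0,0],[0,0,0],[0,0,0],[0,0,0],[0,0,0]]' --gripper '[55,55,55,55,55,55,55,55]'

```text
time: 26.32
ee_pos: [0.5228, 0.0727, 0.2512]
tcp_rot: [-180.0, 0.1, -170.4]
wrist_force: [-0.0, 0.2, -1.0]
opening: 0.0471
grasp_force: 0.0
```

>>> send_rows --linear '[[0,-0.04,0],[0,-0.04,0],[0,-0.03,0],[0,0,0]]' --twist '[[0,0,0],[0,0,0],[0,0,0],[0,0,0]]' --gripper '[55,55,55,55]'

```text
time: 26.82
ee_pos: [0.5408, -0.0368, 0.2496]
tcp_rot: [-180.0, 0.0, -170.6]
wrist_force: [0.1, -0.4, -0.1]
opening: 0.0472
grasp_force: 0.0
```

Run:
```python
from h import *
o=bot.get_obs();print(o['time'],o['ee_pos'])
R0=np.array([.5140,.1258,.075])+.166*Y
im=camera('wrist')[:,:,::-1].copy();s=camera('scene')[:,:,::-1];t=camera('top')[:,:,::-1]
print('scene pred tin top centre',proj('scene',R0+.022*n),'tab wrist pred',proj('wrist',R0-.14*Y+[0,0,.013],o),'top tab',proj('top',R0-.14*Y+[0,0,.013]))
cv2.imwrite('pics/w6raw.png',im)
b=cv2.resize(s[70:200,330:480],(450,390),interpolation=2);c=cv2.resize(im[20:280,400:640],(350,390),interpolation=2)
cv2.imwrite('pics/w6.png',np.hstack([b,c]))
```

```text
26.825 [ 0.54083039 -0.03681774  0.24956213]
scene pred tin top centre [421.67258673 126.985943  ] tab wrist pred [494.23720885 181.98836925] top tab [162.86870427 280.63673307]
```

View pics/w6.png

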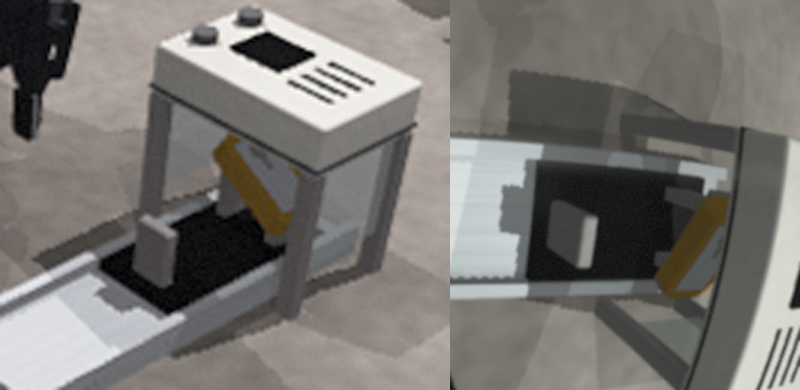

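The tin is still seated on the rest under the hood. To confirm it's fully home, I'll compute the starting carriage position from the w5 pixels (bed end against tab) and the final tab position.

Run:
```python
from h import *
o=dict(ee_pos=np.array([.53650912,-.01119512,.1408166]),tcp_rot=np.array([179.967527,-.106774,-170.376496]))
q=lambda x,y:(x/2+169.75,y/2+59.75)
e1=hit('wrist',q(221,117),.032,o);e2=hit('wrist',q(232,415),.032,o);i1=hit('wrist',q(254,150),.032,o)
tb=[hit('wrist',q(*p),.088,o) for p in((278,330),(322,330))]
print('bed end width',np.hypot(*(e1-e2)[:2]),'end yaw',np.degrees(np.arctan2(*(e1-e2)[1::-1])))
mid=(e1+e2)/2;c=(tb[0]+tb[1])/2
print('tab thick',(tb[1]-tb[0])@Y,'tab y from bed end',(c-mid)@Y,'-> carriage',(c-mid)@Y-.025)
```

```text
bed end width 0.13074340915295957 end yaw -170.49900576340136
tab thick 0.014160195689320072 tab y from bed end 0.03039329248858818 -> carriage 0.005393292488588178
```

The carriage started about 4–5 mm in, so 165.7 mm of travel to a hard stop puts it at about 0.170 m, fully home. I'll hand the job in.

```bash
python3 -c "
from workcell import ticket
print(ticket.job_done())"
```

```text
the job is handed in; nothing more can be done
None
```

The shallow tin is flat on the rest, centred and against the stop. The carriage is fully home under the hood (about 0.170 m, against its hard stop), the other tins and the tape dispenser were not touched, and the job was handed in at about 27 s.

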